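# Trace a bracket weld with a spring-nib probe

## Robot

A 6-joint arm with a two-finger parallel gripper is mounted at the origin on the work surface. World frame = base frame: x ahead of the robot, y to its left, z up, the work surface at z = 0. Lengths are in mm, angles in degrees, forces in N, time in s.
With the tool pointing down it reaches from about 300 to 1000 mm from the base axis. Payload 5.1 kg.
Tool frame: the origin (TCP) lies at the very end of the fingers, on their centre line; the grasp point (between the pads) lies 19 mm behind it; z points along the fingers, y is the line along which they close (so a half turn about z gives the same grasp; the last joint's range is limited). The gripper opens to 95 mm and grips with 3 to 60 N. Pads are 20 mm wide; open, the fingers measure 119 mm over their backs; the gripper's body (75 mm by 180 mm) begins 59 mm behind the grasp point.
Start: joints at [72.273, 7.093, 94.555, -0, 78.352, -4.733], TCP at [146.182, 633.337, 214.656] pointing down, gripper open.
Joint ranges: [-149.61, 149.61], [-58.7, 133.49], [1.44, 155.28], [-77.14, 257.14], [18.33, 153.61], [-166.67, 166.67]. Speed limits (degrees/s): [147.25, 147.25, 180, 180, 180, 180].

## Interface

Orientations are given as [roll, pitch, yaw] about the fixed x, y, z axes, in that order (R = Rz(yaw) Ry(pitch) Rx(roll)).
In Python, from workcell import status, get_image, camera_model, job gives the robot as it stands.
- The arm moves only by the tool servo_tool, never from a script. Its argument "steps" is a list of rows, each an object with "slide": the shift along the tool's x, y, z scaled (see below), a list of three; "twist": the turn about the tool's z scaled (see below). A call has 1 to 8 rows; each row shifts and turns the commanded pose from where the row before left it, along the tool's axes as they then stand; what a row does not reach is not made up. The controller multiplies each number of a shift by 0.05 m and each number of a turn by 4 degrees. A row lasts 1/10 s, in which the tool goes at most 50 mm and 8.59 degrees, less where a joint would pass 70% of its speed; a pose out of reach is approached as far as the arm can. A call with a number of a shift or a turn outside -1 to 1 is refused whole. A call with a gripper value outside its range is refused whole. "grip" is the opening, from -1 (shut) to 1 (fully open), set as the call begins (left out, the last holds). The fingers move at their own pace and stop on an object; "grip_force" is the grip in N (left out, the last holds). Time passes only in rows, so rows that do not move let the fingers close. It gives the time, the measured TCP pose, the force, the opening and the grip force at its end, in the units of the state.
- status.read_state(): the state, without advancing time (a new reading comes with each control period).
- get_image(name): name is "scene" or "top"; returns (picture, depth): 480x640x3 uint8, blue, green, red; 480x640 float32, mm along the optical axis (not along the pixel's ray), 0 where there is no reading.
- camera_model(name): a dict with "mtx" (3x3 intrinsics, pixels), "k1" (the pictures are not rectified: a ray, as slopes to the right and down, at radius r is drawn at 1 + k1 r^2 times it, then the intrinsics apply), "view" (4x4, takes a point from world to camera coordinates). Camera axes: x right, y up, looking along -z (the intrinsics and any distortion apply to the point x, -y, -z); pixel columns grow to the right and rows downward; lengths in mm; the calibration is good to about 2 mm. A picture is of the moment at which its call begins. camera_model takes no time and is no camera call.
- job.sign_off(): hands the job in; it is judged then, once.
The state is a dict: "t": time; "joints": joint angles; "joint_velocities": joint speeds; "joint_efforts": joint torques, N m; "eef_pos": TCP position; "eef_rot": TCP orientation; "wrist_force": force on the tool from outside, world axes, zero at the start; "moment": the same for the moment, N m; "finger_gap": opening from 0.0 (shut) to 1.0 (fully open); "gripper_force": force on a finger pad.
Only numpy, scipy, OpenCV 4.12 (cv2) and the standard library are available. Lean on these libraries where they do the work, as an engineer would, in place of code of your own. Each camera call takes 0.05 s, during which the arm holds its last target. There are 200 camera calls.

## Task

Take the spring-nib probe from its fork rest and, holding it upright with its nib lightly pressed on the weld bead of the bracket in the vise, guide it slowly (a few centimetres a second at most) along the whole bead in one run, from the free end of the long straight, round the chamfered corner, to the free end of the short straight. Press only lightly, so that the nib gives a few millimetres but is never jammed hard. Then hang the probe upright in its fork rest again by its collar and let go, leaving everything else on the bench where it is.

Things in the scene. Friction and masses are not known exactly. Their poses are not given: they have to be found in the camera images.
- vise: low blue machine vise, 230 x 150 mm, fixed to the bench, a welded bracket clamped in its jaws. Origin: centre of its underside; z up, x from its screw-handle end towards its fixed jaw, y along the jaws
- bracket: bracket in the vise; origin as the vise, x and y reversed. Level bare steel flange, x -55 to 60, y -80 to 80 mm, upper face 98 mm above the bench. On it a steel doubler plate, 8 mm thick, one corner chamfered, reaching to x 55, y 77. Along the foot of the plate's edge runs the dark weld bead, 8 mm wide, under 1 mm high, its centre line 4.5 mm outside the edge; the nib rubs on the flange
- rest: dark steel fork rest, fixed to the bench: base 100 x 90 mm, two level prongs with upper faces at 110 mm, 26 mm apart, 13 mm wide each, pointing to the rest's -x (open end), and a post behind at +x, its top flush with the prongs. Origin: centre of its underside, below the seat
- rest_seat (a point): point midway between the prongs, level with their upper faces; the probe's origin lies here when it hangs in the rest
- probe: hand-held spring-nib seam probe, 150 mm long, 200 g, hanging upright in the fork rest by its collar. Origin: centre of the underside of its square black collar (40 x 40 x 8 mm); z up along the probe. Above the collar a square grey grip 24 x 24 mm reaches from 8 to 78 mm; below it a round aluminium shank of 16 mm diameter reaches to -45 mm and the thin steel nib to -72 mm
- nib (a joint): how far the probe's spring nib is pressed in, m: 0 fully out, 0.012 fully in; about 1 N to start, 4 N fully in
- nib_tip (a point): lowest point of the nib's 7 mm ball tip; 72 mm below the probe's origin when the nib is out
- seam_0 (a point): point 0 of 0 to 9, 19 mm apart along the weld bead's centre line, on the flange's upper face (bracket x -25, y 70 mm), at the free end of the long straight, where the run starts. The centre line runs straight to bracket (-25, -20), 90 mm, diagonally to (0, -45), then straight to (45, -45), 45 mm
- seam_1 (a point): point 1 of 0 to 9, 19 mm apart along the weld bead's centre line, on the flange's upper face (bracket x -25, y 51.1 mm)
- seam_2 (a point): point 2 of 0 to 9, 19 mm apart along the weld bead's centre line, on the flange's upper face (bracket x -25, y 32.1 mm)
- seam_3 (a point): point 3 of 0 to 9, 19 mm apart along the weld bead's centre line, on the flange's upper face (bracket x -25, y 13.2 mm)
- seam_4 (a point): point 4 of 0 to 9, 19 mm apart along the weld bead's centre line, on the flange's upper face (bracket x -25, y -5.7 mm)
- seam_5 (a point): point 5 of 0 to 9, 19 mm apart along the weld bead's centre line, on the flange's upper face (bracket x -21.7, y -23.3 mm)
- seam_6 (a point): point 6 of 0 to 9, 19 mm apart along the weld bead's centre line, on the flange's upper face (bracket x -8.3, y -36.7 mm)
- seam_7 (a point): point 7 of 0 to 9, 19 mm apart along the weld bead's centre line, on the flange's upper face (bracket x 7.1, y -45 mm)
- seam_8 (a point): point 8 of 0 to 9, 19 mm apart along the weld bead's centre line, on the flange's upper face (bracket x 26.1, y -45 mm)
- seam_9 (a point): point 9 of 0 to 9, 19 mm apart along the weld bead's centre line, on the flange's upper face (bracket x 45, y -45 mm), at the free end of the short straight, where the run finishes
- tape: cream roll of masking tape lying flat, 90 mm across, 48 mm high, bystander; origin: middle of its underside
- socket: steel wrench socket standing on end, 28 mm across, 62 mm high, bystander; origin: middle of its underside
- accumulator: black domed hydraulic accumulator standing up, 100 mm across, 150 mm high, bystander; origin: middle of its underside
- wrench: steel wrench lying flat, 200 mm long, bystander; origin: centre of its underside, its length along x
There are look-alikes about, which are no part of the job. There is more than one size of the probe; the job needs the middle-sized. What is shaped like the rest but purple or red is not meant.

How it is judged (in metres and radians):
On the way, in this order (a step that is already met when the one before it is completed fails the run):
1. the nib is pressed on the bead's starting end (free end of the long straight), probe upright (distance between nib_tip and seam_0 below 0.007 m and value of joint nib above 0.001 m and angle between probe's own z axis and vertical below 0.35 rad), for 0.15 s.
2. the nib, still pressed, passes seam point 1 (distance between nib_tip and seam_1 below 0.007 m and value of joint nib above 0.001 m and angle between probe's own z axis and vertical below 0.35 rad), for 0.15 s.
3. the nib, still pressed, passes seam point 2 (distance between nib_tip and seam_2 below 0.007 m and value of joint nib above 0.001 m and angle between probe's own z axis and vertical below 0.35 rad), for 0.15 s.
4. the nib, still pressed, passes seam point 3 (distance between nib_tip and seam_3 below 0.007 m and value of joint nib above 0.001 m and angle between probe's own z axis and vertical below 0.35 rad), for 0.15 s.
5. the nib, still pressed, passes seam point 4 (distance between nib_tip and seam_4 below 0.007 m and value of joint nib above 0.001 m and angle between probe's own z axis and vertical below 0.35 rad), for 0.15 s.
6. the nib, still pressed, passes seam point 5 (distance between nib_tip and seam_5 below 0.007 m and value of joint nib above 0.001 m and angle between probe's own z axis and vertical below 0.35 rad), for 0.15 s.
7. the nib, still pressed, passes seam point 6 (distance between nib_tip and seam_6 below 0.007 m and value of joint nib above 0.001 m and angle between probe's own z axis and vertical below 0.35 rad), for 0.15 s.
8. the nib, still pressed, passes seam point 7 (distance between nib_tip and seam_7 below 0.007 m and value of joint nib above 0.001 m and angle between probe's own z axis and vertical below 0.35 rad), for 0.15 s.
9. the nib, still pressed, passes seam point 8 (distance between nib_tip and seam_8 below 0.007 m and value of joint nib above 0.001 m and angle between probe's own z axis and vertical below 0.35 rad), for 0.15 s.
10. the nib, still pressed, reaches the bead's far end (free end of the short straight) (distance between nib_tip and seam_9 below 0.007 m and value of joint nib above 0.001 m and angle between probe's own z axis and vertical below 0.35 rad), for 0.15 s.
At the end, for the whole second after the job is handed in: The nib passed all seam points in order (within 7 mm for 0.15 s, pressed in over 1 mm, probe within 20 degrees of upright); the probe hangs released and still in its fork, within 12 mm of the seat sideways, 5 mm in height, 4.5 degrees of upright; the four bystanders moved under 15 mm (horizontal distance between probe and rest_seat below 0.012 m and z of probe in the frame of rest_seat between -0.005 and 0.005 m and angle between probe's own z axis and vertical below 0.08 rad and linear speed of probe below 0.02 m/s and contact force between probe and rest above 0.5 N and distance of each of tape, socket, accumulator, wrench from where it was at the start of the episode below 0.015 m); the robot touches nothing.
It fails at once if the probe is jammed on the bracket or vise with more than 18 N (contact force between probe and vise above 18 N).
It fails at once if the probe is swept across the bracket: faster than 120 mm/s with the nib pressed in more than 2 mm (value of joint nib above 0.002 m and linear speed of probe above 0.12 m/s and distance between nib_tip and seam_5 below 0.15 m).
It fails at once if a bystander object is pushed more than 30 mm away (distance of any of tape, socket, accumulator, wrench from where it was at the start of the episode above 0.03 m).
It also fails if it takes over 64 s, if anything falls off the work surface, if the arm or the gripper's body presses on something with over 40 N, if the wrist force passes 120 N, or if a joint passes its speed limit or range.

## Working session

There is one attempt and no reset: what is moved stays moved. The work goes in short steps, Python scripts to look and compute and a tool call to move; the robot and the scene stay as the last step left them, time stands still between calls to the robot, and variables do not carry over. Pictures are saved under pics/ and viewed, at most 10 in all, crops included, and the job is handed in when it is done.

Besides the shell and the picture viewer there is one more tool, called after ">>>" by a JSON object that holds its "fn" and its "kwargs". servo_tool: Moves the arm, as the interface text tells. Shifts and turns lie within -1 to 1; 1 stands for 0.05 m of shift or 4 degrees of turn. Its arguments: {"type":"object","properties":{"steps":{"type":"array","items":{"type":"object","properties":{"slide":{"type":"array","items":{"type":"number"}},"twist":{"type":"number"}}}},"grip":{"type":"number"},"grip_force":{"type":"number"}},"required":["steps"]}

```bash
mkdir -p pics
cat > h.py <<'E'
import numpy as np, cv2
from workcell import status, get_image, camera_model, job
def ray(cam,u,v):
    m=camera_model(cam);K=np.array(m["mtx"],float);k=m["k1"]
    d=np.array([(u-K[0,2])/K[0,0],(v-K[1,2])/K[1,1]]);s=d.copy()
    for _ in range(30): s=d/(1+k*(s@s))
    V=np.array(m["view"],float);R=V[:3,:3];t=V[:3,3]
    return -R.T@t, R.T@np.array([s[0],-s[1],-1.0])
def at_z(cam,u,v,z):
    o,d=ray(cam,u,v);return o+d*(z-o[2])/d[2]
def at_d(cam,u,v,dep):
    o,d=ray(cam,u,v);return o+d*dep
def proj(cam,P):
    m=camera_model(cam);K=np.array(m["mtx"],float);V=np.array(m["view"],float)
    c=(V[:3,:3]@np.asarray(P,float).T).T+V[:3,3];s=np.c_[c[:,0],-c[:,1]]/-c[:,2:]
    s=s*(1+m["k1"]*(s**2).sum(1,keepdims=True));return s*[K[0,0],K[1,1]]+[K[0,2],K[1,2]]
E
python3 - <<'E'
from h import *
for n in("scene","top"):
    im,d=get_image(n);cv2.imwrite(f"pics/{n}0.png",im);np.save(f"{n}0.npy",d)
    print(n,camera_model(n))
print(status.read_state())
E
```

```text
scene {'mtx': array([[474.30740313,   0.        , 309.50946566],
       [  0.        , 474.30740313, 246.92746206],
       [  0.        ,   0.        ,   1.        ]]), 'k1': 0.02372065409371126, 'view': array([[ 7.18229705e-01,  6.95636923e-01, -1.53414964e-02,
        -3.96885923e+02],
       [-5.39120161e-01,  5.70297863e-01,  6.19765923e-01,
         2.36353335e+02],
       [ 4.39881282e-01, -4.36863386e-01,  7.84636756e-01,
        -1.48359774e+03],
       [ 0.00000000e+00,  0.00000000e+00,  0.00000000e+00,
         1.00000000e+00]])}
top {'mtx': array([[477.62366374,   0.        , 320.28328138],
       [  0.        , 477.62366374, 239.77788059],
       [  0.        ,   0.        ,   1.        ]]), 'k1': -0.07067637194774055, 'view': array([[ 1.70817573e-03, -9.99996507e-01, -2.01689895e-03,
        -7.40824222e+00],
       [ 9.93488797e-01,  1.46729265e-03,  1.13920396e-01,
        -5.56326871e+02],
       [-1.13917039e-01, -2.19836256e-03,  9.93487834e-01,
        -1.37240337e+03],
       [ 0.00000000e+00,  0.00000000e+00,  0.00000000e+00,
         1.00000000e+00]])}
{'t': 0.1, 'joints': array([ 7.22721215e+01,  7.13037187e+00,  9.46254825e+01,  6.10652427e-04,
        7.83514292e+01, -4.73128684e+00]), 'joint_velocities': array([ 0.07337519, -0.21431269, -0.22263424,  0.05613157,  0.17668731,
        0.06896555]), 'joint_efforts': array([-5.08354242e-04, -4.18885124e+01, -3.61095679e+01,  7.75746745e-02,
        4.61923995e-02, -6.31692365e-05]), 'eef_pos': array([146.01546636, 632.79775917, 213.51104155]), 'eef_rot': array([-1.79893131e+02, -9.44483798e-03,  1.67003276e+02]), 'wrist_force': array([ 0.47553808, -0.52138202, -0.39131469]), 'moment': array([0.02866694, 0.02372432, 0.03525653]), 'gripper_force': 0.0, 'finger_gap': 0.9994272457265793}
```

View pics/scene0.png

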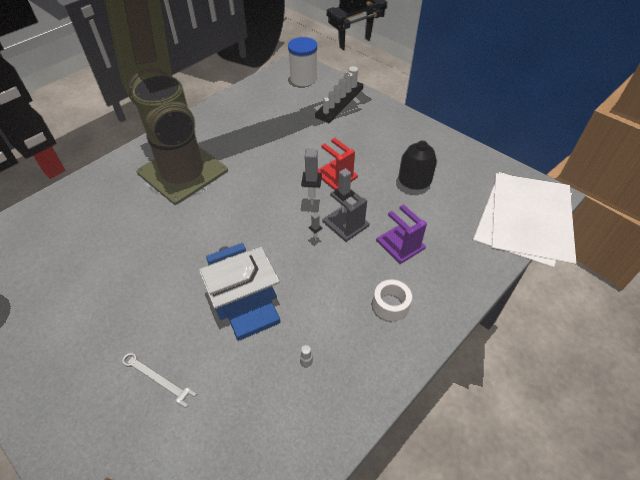

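View pics/top0.png

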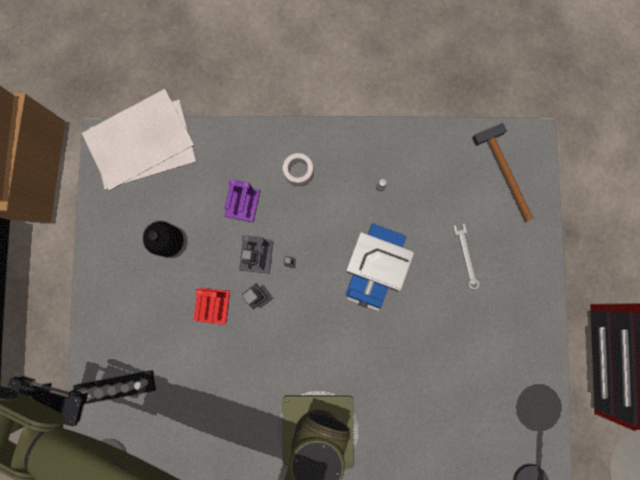

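The scene view shows the dark rest with a probe hanging in it at about (345,200), the vise at (240,290), the red and purple forks at (338,165) and (403,235), a tall probe at (311,175) and a tiny one at (315,225). In the top view the dark rest is at (256,254), the tall probe at (257,296), the tiny one at (289,261) and the bracket at (380,260).
Candidate probes (scene pixels): hanging in the dark rest (345,185), tall free-standing (311,170), tiny (315,225). The middle-sized one in the dark rest fits the description. I'll check this with enlarged crops.

Run:
```python
from h import *
im=cv2.imread("pics/top0.png");a=cv2.resize(im[215:325,200:310],None,fx=5.4,fy=5.4,interpolation=cv2.INTER_CUBIC)
cv2.imwrite("pics/topA.png",a)
a=cv2.resize(im[220:312,335:425],None,fx=6.4,fy=6.4,interpolation=cv2.INTER_CUBIC);cv2.imwrite("pics/topB.png",a)
im=cv2.imread("pics/scene0.png")
a=cv2.resize(im[135:265,290:420],None,fx=4.6,fy=4.6,interpolation=cv2.INTER_CUBIC);cv2.imwrite("pics/sceneA.png",a)
```

```text
(no output)
```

View pics/topA.png

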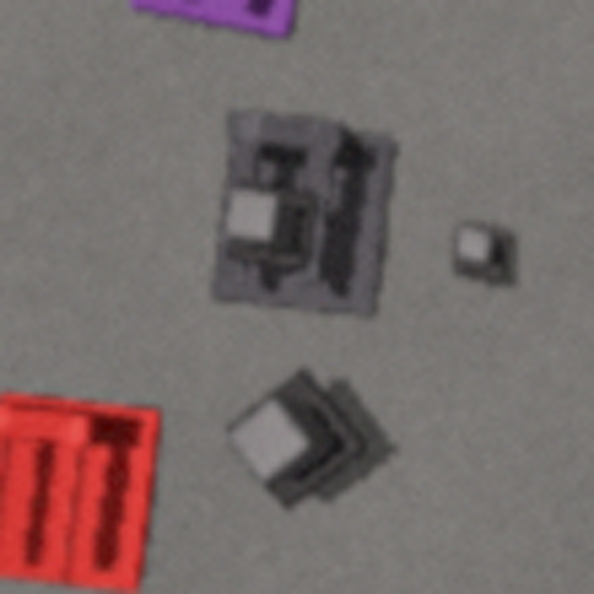

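View pics/topB.png

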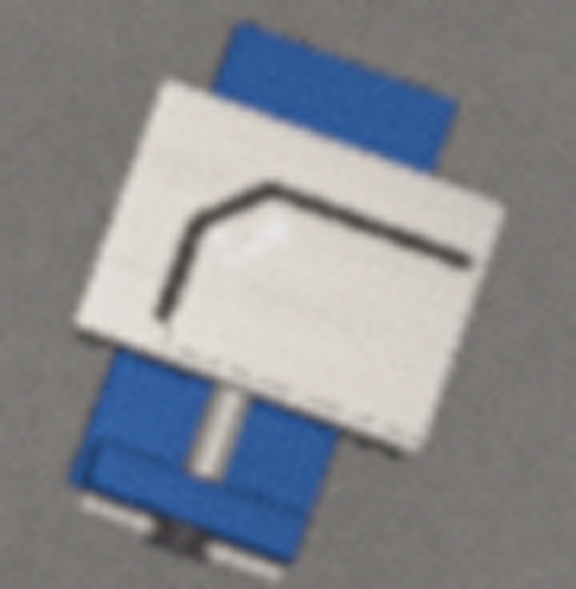

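View pics/sceneA.png

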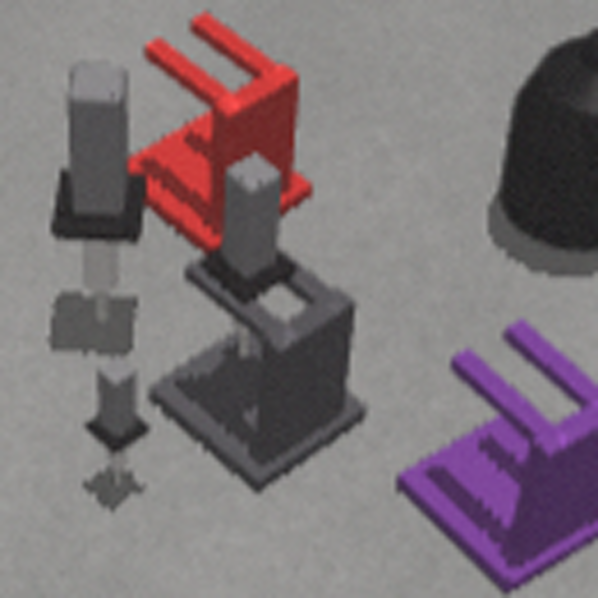

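The crops show the medium probe's grip top at topA (253,214), in the dark rest, with the tall and tiny ones outside it. The post is on the far (+x) side. In topB, the flange corners are (168,78), (505,208), (415,450) and (78,325), and the bead vertices are (468,262), (270,188), (200,222) and (162,318).

Run:
```python
from h import *
from scipy.optimize import least_squares
un=lambda p,s,o:(np.array(p,float)+.5)/s-.5+np.array(o)
T=lambda p,q:np.c_[p[0]+q[:,0]*np.cos(p[2])-q[:,1]*np.sin(p[2]),p[1]+q[:,0]*np.sin(p[2])+q[:,1]*np.cos(p[2]),q[:,2]]
px=un([(168,78),(505,208),(415,450),(78,325),(468,262),(270,188),(200,222),(162,318)],6.4,(335,220))
B=np.array([(-55,-80,98),(-55,80,98),(60,80,98),(60,-80,98),(-25,70,98),(-25,-20,98),(0,-45,98),(45,-45,98)],float)
W=np.array([at_z("top",u,v,98) for u,v in px])
f=least_squares(lambda p:(T(p,B)-W)[:,:2].ravel(),[500,-150,W[1:2,1][0]*0-1.9],loss='soft_l1',f_scale=3)
p=f.x;print("bracket",p[0],p[1],np.degrees(p[2]));print((T(p,B)-W)[:,:2].round(1).tolist())
d=np.load("top0.npy")
print("flange z",[at_d("top",u,v,d[int(round(v)),int(round(u))])[2].round(1) for u,v in [(355,245),(400,255),(375,285),(357,262)]])
# probe/rest
g=un([(230,190),(276,190),(278,238),(230,236)],5.4,(200,215))
G=np.array([at_z("top",u,v,188) for u,v in g]);print("grip",G.round(1).tolist(),G.mean(0))
print("depth z",at_d("top",246.5,254.5,d[254,246]))
b=un([(230,110),(397,135),(376,315),(213,300)],5.4,(200,215))
for z in(8,12):
  b3=np.array([at_z("top",u,v,z) for u,v in b]);print("base",z,b3.round(1).tolist(),b3.mean(0), [np.linalg.norm(b3[i]-b3[i-1]).round(1) for i in range(4)])
print("base z",at_d("top",268,268,d[268,268]),at_d("top",242,268,d[268,242]))
# overlay scene
im=cv2.imread("pics/scene0.png");s=5
def draw(cam,im,P,c,x0,y0,closed=False):
  q=proj(cam,P);cv2.polylines(im,[np.round(((q-[x0,y0])+.5)*s).astype(int)],closed,c,1)
a=cv2.resize(im[235:345,185:295],None,fx=s,fy=s,interpolation=cv2.INTER_CUBIC)
draw("scene",a,T(p,B[:4]),(0,0,255),185,235,True);draw("scene",a,T(p,B[4:]),(0,255,0),185,235)
cv2.imwrite("pics/ovB.png",a)
```

```text
bracket 492.1738147255472 -175.1128199237322 -200.78051408050965
[[0.4, 0.6], [0.7, -1.8], [-1.5, -2.2], [1.2, 1.4], [-0.1, 1.5], [-0.5, -0.6], [-0.1, 0.9], [-0.3, -0.1]]
flange z [np.float64(2.6), np.float64(97.6), np.float64(19.9), np.float64(98.6)]
grip [[511.9, 197.0, 188.0], [511.9, 174.6, 188.0], [488.7, 173.3, 188.0], [489.6, 196.5, 188.0]] [500.49063693 185.34066808 188.        ]
depth z [499.29517568 185.00642296 190.58912918]
base 8 [[573.3, 227.9, 8.0], [559.4, 134.7, 8.0], [459.7, 145.0, 8.0], [467.7, 235.2, 8.0]] [515.03184542 185.70326551   8.        ] [np.float64(105.8), np.float64(94.2), np.float64(100.2), np.float64(90.5)]
base 12 [[572.8, 227.2, 12.0], [559.0, 134.3, 12.0], [459.6, 144.6, 12.0], [467.5, 234.5, 12.0]] [514.69733046 185.1526358   12.        ] [np.float64(105.5), np.float64(93.9), np.float64(99.9), np.float64(90.3)]
base z [474.18799638 148.52391066  11.08603906] [473.9252914  225.79346327  12.00245464]
```

View pics/ovB.png

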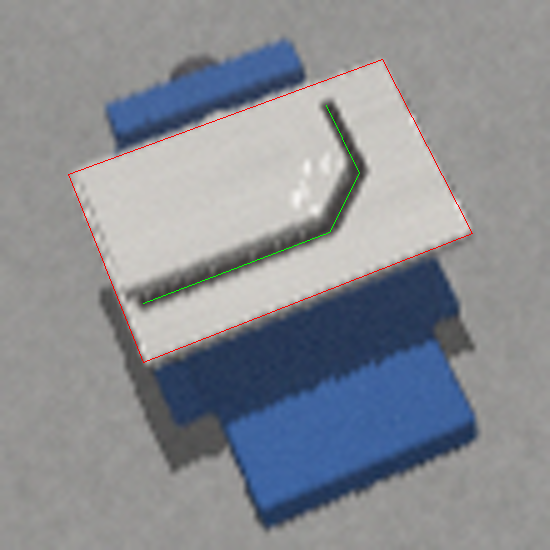

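The overlay matches: the green line sits on the bead and the red line on the flange edge, so the bracket pose is good to about 2 mm. Next I'll cross-check the grip from the scene camera, check the tall probe's height, and plan the first move.

```bash
cat >> h.py <<'E'
def plan(P,yaw=None):
    "tool-frame shift (units of 50mm) from measured TCP to P"
    s=status.read_state();e=s["eef_pos"];y=np.radians(s["eef_rot"][2] if yaw is None else yaw);d=np.array(P)-e
    print("t",round(s["t"],2),"pos",e.round(1),"rot",s["eef_rot"].round(2),"F",s["wrist_force"].round(1),"gap",round(s["finger_gap"],3))
    print("tool units",np.round([(d[0]*np.cos(y)+d[1]*np.sin(y))/50,(d[0]*np.sin(y)-d[1]*np.cos(y))/50,-d[2]/50],3))
E
python3 - <<'E'
from h import *
print(at_z("scene",(253.5)/4.6-.5+290,(172.5)/4.6-.5+135,188))
d=np.load("top0.npy");print("tall",at_d("top",249.5,296.5,d[296,249]),"tiny",at_d("top",287.5,260,d[260,287]),"acc",at_d("top",163,239,d[239,163]))
plan([500.5,185.5,225],175)
E
```

```text
[500.21439427 185.47384551 188.        ]
tall [390.727829   174.32116727 197.28810211] tiny [491.54469186  84.34959584 102.2619081 ] acc [546.78541696 427.416074   128.35030436]
t 0.1 pos [146.  632.8 213.5] rot [-1.7989e+02 -1.0000e-02  1.6700e+02] F [ 0.5 -0.5 -0.4] gap 0.999
tool units [-7.842 -8.294 -0.23 ]
```

>>> {"fn": "servo_tool", "kwargs": {"steps": [{"slide": [0, 0, -0.1], "twist": -0.4}, {"slide": [0, 0, -0.1], "twist": -0.4}, {"slide": [0, 0, 0], "twist": -0.4}, {"slide": [0, 0, 0], "twist": -0.4}, {"slide": [0, 0, 0], "twist": -0.4}, {"slide": [0, 0, 0], "twist": 0}], "grip": 1}}

```text
t: 0.7
eef_pos: [146.1, 633.2, 224.4]
eef_rot: [-180.0, -0.0, 175.1]
wrist_force: [0.5, -0.1, 0.5]
finger_gap: 0.999
gripper_force: 0.0
```

Both cameras agree on the grip, at (500.4, 185.4). The tall probe's top is at 197 mm, well away at x≈391. Moving over the grip.

>>> {"fn": "servo_tool", "kwargs": {"steps": [{"slide": [-0.25, -0.25, 0]}, {"slide": [-0.5, -0.5, 0]}, {"slide": [-0.6, -0.6, 0]}, {"slide": [-0.6, -0.6, 0]}, {"slide": [-0.6, -0.6, 0]}, {"slide": [-0.6, -0.6, 0]}, {"slide": [-0.6, -0.6, 0]}, {"slide": [-0.6, -0.6, 0]}]}}

```text
invalid input
```

>>> {"fn": "servo_tool", "kwargs": {"steps": [{"slide": [-0.6, -0.6, 0]}, {"slide": [-0.6, -0.6, 0]}, {"slide": [-0.6, -0.6, 0]}, {"slide": [-0.6, -0.6, 0]}, {"slide": [-0.6, -0.6, 0]}, {"slide": [-0.3, -0.6, 0]}, {"slide": [-0.2, -0.3, 0]}, {"slide": [0, 0, 0]}]}}

```text
invalid input
```

```bash
python3 -c "
from h import *
plan([500.4,185.4,132])"
```

```text
t 0.7 pos [146.1 633.2 224.4] rot [-179.98   -0.    175.06] F [ 0.5 -0.1  0.5] gap 0.999
tool units [-7.831 -8.313  1.849]
```

>>> {"fn": "servo_tool", "kwargs": {"steps": [{"slide": [-0.25, -0.25, 0], "twist": 0}, {"slide": [-0.5, -0.5, 0], "twist": 0}, {"slide": [-0.6, -0.6, 0], "twist": 0}, {"slide": [-0.6, -0.6, 0], "twist": 0}, {"slide": [-0.6, -0.6, 0], "twist": 0}, {"slide": [-0.6, -0.6, 0], "twist": 0}, {"slide": [-0.6, -0.6, 0], "twist": 0}, {"slide": [-0.6, -0.6, 0], "twist": 0}]}}

```text
t: 1.5
eef_pos: [344.9, 395.3, 224.6]
eef_rot: [-180.0, 0.0, 175.0]
wrist_force: [0.4, 0.1, 0.9]
finger_gap: 0.998
gripper_force: 0.0
```

>>> {"fn": "servo_tool", "kwargs": {"steps": [{"slide": [-0.6, -0.6, 0], "twist": 0}, {"slide": [-0.6, -0.6, 0], "twist": 0}, {"slide": [-0.6, -0.6, 0], "twist": 0}, {"slide": [-0.6, -0.6, 0], "twist": 0}, {"slide": [-0.6, -0.6, 0], "twist": 0}, {"slide": [-0.3, -0.6, 0], "twist": 0}, {"slide": [-0.2, -0.3, 0], "twist": 0}, {"slide": [0, 0, 0], "twist": 0}]}}

```text
t: 2.3
eef_pos: [501.9, 185.5, 224.5]
eef_rot: [-180.0, 0.0, 174.8]
wrist_force: [0.3, -0.2, 0.7]
finger_gap: 0.998
gripper_force: 0.0
```

```bash
python3 -c "
from h import *
plan([500.4,185.4,132])"
```

```text
t 2.3 pos [501.9 185.5 224.5] rot [-179.96    0.    174.77] F [ 0.3 -0.2  0.7] gap 0.998
tool units [ 0.029 -0.004  1.85 ]
```

>>> {"fn": "servo_tool", "kwargs": {"steps": [{"slide": [0.03, 0, 0.3], "twist": 0}, {"slide": [0, 0, 0.4], "twist": 0}, {"slide": [0, 0, 0.4], "twist": 0}, {"slide": [0, 0, 0.4], "twist": 0}, {"slide": [0, 0, 0.25], "twist": 0}, {"slide": [0, 0, 0.1], "twist": 0}, {"slide": [0, 0, 0], "twist": 0}, {"slide": [0, 0, 0], "twist": 0}]}}

```text
t: 3.1
eef_pos: [500.2, 188.7, 133.0]
eef_rot: [180.0, 0.1, 175.0]
wrist_force: [0.4, 0.3, -0.4]
finger_gap: 1.002
gripper_force: 0.0
```

>>> {"fn": "servo_tool", "kwargs": {"steps": [{"slide": [0, 0, 0], "twist": 0}, {"slide": [0, 0, 0], "twist": 0}, {"slide": [0, 0, 0], "twist": 0}, {"slide": [0, 0, 0], "twist": 0}, {"slide": [0, 0, 0], "twist": 0}, {"slide": [0, 0, 0], "twist": 0}, {"slide": [0, 0, 0], "twist": 0}, {"slide": [0, 0, 0], "twist": 0}], "grip": -1, "grip_force": 20}}

```text
t: 3.9
eef_pos: [499.8, 188.3, 132.1]
eef_rot: [-180.0, -0.0, 175.0]
wrist_force: [-0.1, -0.1, -0.4]
finger_gap: 0.386
gripper_force: 0.0
```

>>> {"fn": "servo_tool", "kwargs": {"steps": [{"slide": [-0.01, -0.055, 0], "twist": 0}, {"slide": [0, 0, 0], "twist": 0}, {"slide": [0, 0, 0], "twist": 0}, {"slide": [0, 0, 0], "twist": 0}, {"slide": [0, 0, 0], "twist": 0}, {"slide": [0, 0, 0], "twist": 0}, {"slide": [0, 0, 0], "twist": 0}]}}

```text
t: 4.6
eef_pos: [500.0, 185.5, 132.1]
eef_rot: [-180.0, -0.0, 175.0]
wrist_force: [-0.1, -1.2, -1.1]
finger_gap: 0.251
gripper_force: 20.0
```

```bash
python3 -c "
from h import *
plan([500.4,185.4,132]);print(status.read_state()['gripper_force'])"
```

```text
t 4.6 pos [500.  185.5 132.1] rot [-179.99   -0.    175.01] F [-0.1 -1.2 -1.1] gap 0.251
tool units [-0.008 -0.002  0.002]
19.989379048347473
```

>>> {"fn": "servo_tool", "kwargs": {"steps": [{"slide": [0, 0, -0.1], "twist": 0}, {"slide": [0, 0, -0.2], "twist": 0}, {"slide": [0, 0, -0.4], "twist": 0}, {"slide": [0, 0, -0.4], "twist": 0}, {"slide": [0, 0, -0.4], "twist": 0}, {"slide": [0, 0, -0.3], "twist": 0}, {"slide": [0, 0, -0.1], "twist": 0}, {"slide": [0, 0, 0], "twist": 0}]}}

```text
t: 5.4
eef_pos: [500.4, 185.8, 228.1]
eef_rot: [180.0, 0.1, 175.0]
wrist_force: [0.3, -0.2, -2.5]
finger_gap: 0.255
gripper_force: 20.0
```

```bash
cat >> h.py <<'E'
def seam():
    p=(492.17,-175.11,np.radians(159.22));q=np.array([(-25,70),(-25,51.1),(-25,32.1),(-25,13.2),(-25,-5.7),(-25,-20),(-21.7,-23.3),(-8.3,-36.7),(0,-45),(7.1,-45),(26.1,-45),(45,-45)])
    return np.c_[p[0]+q[:,0]*np.cos(p[2])-q[:,1]*np.sin(p[2]),p[1]+q[:,0]*np.sin(p[2])+q[:,1]*np.cos(p[2])]
E
python3 -c "
from h import *
S=seam();print(S.round(1).tolist())
plan([*S[0],225],175)"
```

```text
[[490.7, -249.4], [497.4, -231.8], [504.2, -214.0], [510.9, -196.3], [517.6, -178.7], [522.6, -165.3], [520.7, -161.0], [513.0, -143.7], [508.1, -133.0], [501.5, -130.5], [483.7, -123.8], [466.1, -117.1]]
t 5.4 pos [500.4 185.8 228.1] rot [1.7996e+02 9.0000e-02 1.7501e+02] F [ 0.3 -0.2 -2.5] gap 0.255
tool units [-0.565 -8.688  0.062]
```

>>> {"fn": "servo_tool", "kwargs": {"steps": [{"slide": [-0.03, -0.2, 0], "twist": 0}, {"slide": [-0.03, -0.4, 0], "twist": 0}, {"slide": [-0.04, -0.6, 0], "twist": 0}, {"slide": [-0.04, -0.65, 0], "twist": 0}, {"slide": [-0.04, -0.65, 0], "twist": 0}, {"slide": [-0.04, -0.65, 0], "twist": 0}, {"slide": [-0.04, -0.65, 0], "twist": 0}, {"slide": [-0.04, -0.65, 0], "twist": 0}]}}

```text
t: 6.2
eef_pos: [494.4, -39.1, 225.6]
eef_rot: [-180.0, -0.1, 175.0]
wrist_force: [0.5, 0.1, -1.2]
finger_gap: 0.251
gripper_force: 20.0
```

>>> {"fn": "servo_tool", "kwargs": {"steps": [{"slide": [-0.04, -0.65, 0], "twist": 0}, {"slide": [-0.04, -0.65, 0], "twist": 0}, {"slide": [-0.04, -0.65, 0], "twist": 0}, {"slide": [-0.04, -0.65, 0], "twist": 0}, {"slide": [-0.04, -0.6, 0], "twist": 0}, {"slide": [-0.04, -0.5, 0], "twist": 0}, {"slide": [-0.03, -0.35, 0], "twist": 0}, {"slide": [0, -0.1, 0], "twist": 0}]}}

```text
t: 7.0
eef_pos: [490.2, -246.7, 225.9]
eef_rot: [180.0, -0.1, 174.9]
wrist_force: [-0.3, -0.0, -1.5]
finger_gap: 0.25
gripper_force: 20.0
```

>>> {"fn": "servo_tool", "kwargs": {"steps": [{"slide": [0, 0, 0], "twist": 0}, {"slide": [0, 0, 0], "twist": 0}, {"slide": [0, 0, 0], "twist": 0}]}}

```text
t: 7.3
eef_pos: [491.1, -244.3, 227.1]
eef_rot: [180.0, -0.0, 175.1]
wrist_force: [0.3, -0.3, -1.9]
finger_gap: 0.253
gripper_force: 20.0
```

```bash
python3 -c "
from h import *
S=seam()
plan([*S[0],202],175)
im,d=get_image('scene')
q=proj('scene',np.array([[*S[0],98],[*status.read_state()['eef_pos'][:2],133]]));print(q)
u,v=np.round(q[0]).astype(int);a=cv2.resize(im[v-90:v+20,u-50:u+60],None,fx=5,fy=5,interpolation=cv2.INTER_CUBIC);print(u-50,v-90)
cv2.imwrite('pics/probe1.png',a)"
```

```text
t 7.3 pos [ 491.1 -244.3  227.1] rot [179.98  -0.   175.08] F [ 0.3 -0.3 -1.9] gap 0.253
tool units [-0.001 -0.103  0.502]
[[213.18006561 295.08300795]
 [212.35845273 285.28187876]]
163 205
```

View pics/probe1.png

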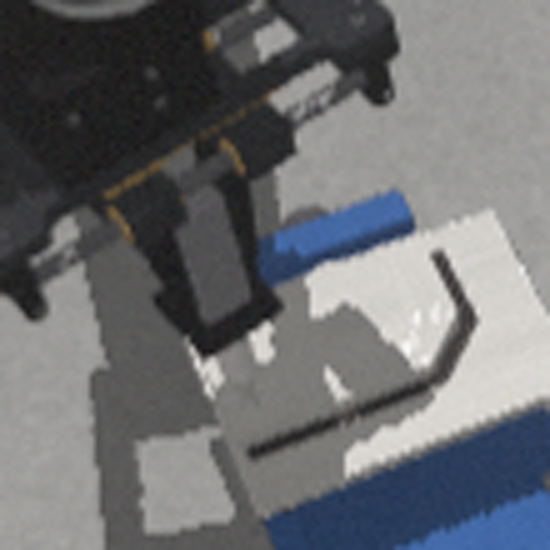

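The picture shows the probe held upright between the fingers. The collar's near corner is at crop (207,355), its left corner at (155,300) and its right corner at (283,310), and the nib is in shadow near (247,402). I'll check these against the projected model.

```bash
cat >> h.py <<'E'
def path(step):
    "offset (2 mm outward) path in world, resampled"
    p=(492.17,-175.11,np.radians(159.22));q=np.array([(-27,70),(-27,-20.8),(-.8,-47),(45,-47)],float)
    out=[]
    for a,b in zip(q[:-1],q[1:]):
        n=int(np.ceil(np.linalg.norm(b-a)/step));out+=[a+(b-a)*i/n for i in range(n)]
    q=np.array(out+[q[-1]])
    return np.c_[p[0]+q[:,0]*np.cos(p[2])-q[:,1]*np.sin(p[2]),p[1]+q[:,0]*np.sin(p[2])+q[:,1]*np.cos(p[2])]
E
python3 -c "
from h import *
e=status.read_state()['eef_pos'];c=np.radians(-5)
R=np.array([[np.cos(c),-np.sin(c)],[np.sin(c),np.cos(c)]])
k=np.array([(20,20),(20,-20),(-20,-20),(-20,20)])@R.T
for dz in(-22.1,-14.1):
  q=proj('scene',np.c_[e[:2]+k,np.full(4,e[2]+dz)]);print(((q-[163,205]+.5)*5).round().tolist())
P=path(3);plan([*P[0],202],175);D=np.diff(P,axis=0)
y=np.radians(175);print([(len(D))]);print(np.round(np.unique(np.c_[D[:,0]*np.cos(y)+D[:,1]*np.sin(y),D[:,0]*np.sin(y)-D[:,1]*np.cos(y)].round(4)/50,axis=0,return_counts=True)[0],4),P[[0,31,43,44,-1]])
"
```

```text
[[286.0, 312.0], [205.0, 364.0], [153.0, 305.0], [233.0, 255.0]]
[[282.0, 301.0], [201.0, 353.0], [149.0, 294.0], [229.0, 244.0]]
t 7.35 pos [ 491.1 -244.3  227.2] rot [179.99   0.   175.08] F [-0.5 -0.6 -2.5] gap 0.252
tool units [-0.039 -0.113  0.504]
[60]
[[-0.0159  0.0564]
 [ 0.0278  0.0497]
 [ 0.0551  0.0156]] [[ 492.57899477 -250.13554714]
 [ 524.79307553 -165.24212571]
 [ 510.76191261 -134.05049687]
 [ 509.59264904 -131.45119447]
 [ 466.7719585  -115.20224184]]
```

The model matches within about 1–2 mm. Lowering to the bead's start.

>>> {"fn": "servo_tool", "kwargs": {"steps": [{"slide": [-0.04, -0.11, 0.1], "twist": 0}, {"slide": [0, 0, 0.2], "twist": 0}, {"slide": [0, 0, 0.15], "twist": 0}, {"slide": [0, 0, 0.05], "twist": 0}, {"slide": [0, 0, 0], "twist": 0}, {"slide": [0, 0, 0], "twist": 0}, {"slide": [0, 0, 0], "twist": 0}]}}

```text
t: 8.05
eef_pos: [492.7, -251.0, 202.6]
eef_rot: [-180.0, 0.0, 175.0]
wrist_force: [-0.3, 0.1, -2.3]
finger_gap: 0.252
gripper_force: 20.0
```

```bash
python3 -c "
from h import *
P=path(3);plan([*P[0],187.6],175)"
```

```text
t 8.05 pos [ 492.7 -251.   202.6] rot [-1.7998e+02  4.0000e-02  1.7501e+02] F [-0.3  0.1 -2.3] gap 0.252
tool units [0.005 0.018 0.3  ]
```

>>> {"fn": "servo_tool", "kwargs": {"steps": [{"slide": [0, 0.02, 0.06], "twist": 0}, {"slide": [0, 0, 0.06], "twist": 0}, {"slide": [0, 0, 0.06], "twist": 0}, {"slide": [0, 0, 0.06], "twist": 0}, {"slide": [0, 0, 0.06], "twist": 0}, {"slide": [0, 0, 0], "twist": 0}, {"slide": [0, 0, 0], "twist": 0}, {"slide": [0, 0, 0], "twist": 0}]}}

```text
t: 8.85
eef_pos: [492.7, -250.0, 187.5]
eef_rot: [-180.0, 0.0, 175.0]
wrist_force: [-0.2, 0.7, 0.5]
finger_gap: 0.252
gripper_force: 20.0
```

```bash
python3 -c "
from h import *
P=path(3);plan([*P[0],187.6],175)"
```

```text
t 8.85 pos [ 492.7 -250.   187.5] rot [-1.7999e+02  1.0000e-02  1.7500e+02] F [-0.2  0.7  0.5] gap 0.252
tool units [ 0.002 -0.003 -0.002]
```

The nib is pressed; the wrist Fz rose by about 2.7 N. Starting the run at 30 mm/s.

>>> {"fn": "servo_tool", "kwargs": {"steps": [{"slide": [-0.016, 0.056, 0], "twist": 0}, {"slide": [-0.016, 0.056, 0], "twist": 0}, {"slide": [-0.016, 0.056, 0], "twist": 0}, {"slide": [-0.016, 0.056, 0], "twist": 0}, {"slide": [-0.016, 0.056, 0], "twist": 0}, {"slide": [-0.016, 0.056, 0], "twist": 0}, {"slide": [-0.016, 0.056, 0], "twist": 0}, {"slide": [-0.016, 0.056, 0], "twist": 0}]}}

```text
t: 9.65
eef_pos: [501.0, -227.9, 187.2]
eef_rot: [-180.0, -0.0, 175.0]
wrist_force: [-1.4, -1.3, 0.6]
finger_gap: 0.252
gripper_force: 20.0
```

```bash
python3 -c "
from h import *
P=path(3);print(P[8]);plan([*P[31],187.6],175)"
```

```text
[ 500.89230594 -228.22756742]
t 9.65 pos [ 501.  -227.9  187.2] rot [-180.     -0.    175.01] F [-1.4 -1.3  0.6] gap 0.252
tool units [-0.365  1.29  -0.009]
```

>>> {"fn": "servo_tool", "kwargs": {"steps": [{"slide": [-0.016, 0.056, 0], "twist": 0}, {"slide": [-0.016, 0.056, 0], "twist": 0}, {"slide": [-0.016, 0.056, 0], "twist": 0}, {"slide": [-0.016, 0.056, 0], "twist": 0}, {"slide": [-0.016, 0.056, 0], "twist": 0}, {"slide": [-0.016, 0.056, 0], "twist": 0}, {"slide": [-0.016, 0.056, 0], "twist": 0}, {"slide": [-0.016, 0.056, 0], "twist": 0}]}}

```text
t: 10.45
eef_pos: [509.3, -206.2, 187.1]
eef_rot: [180.0, -0.0, 175.0]
wrist_force: [-0.8, -1.5, 0.5]
finger_gap: 0.252
gripper_force: 20.0
```

>>> {"fn": "servo_tool", "kwargs": {"steps": [{"slide": [-0.016, 0.056, 0], "twist": 0}, {"slide": [-0.016, 0.056, 0], "twist": 0}, {"slide": [-0.016, 0.056, 0], "twist": 0}, {"slide": [-0.016, 0.056, 0], "twist": 0}, {"slide": [-0.016, 0.056, 0], "twist": 0}, {"slide": [-0.016, 0.056, 0], "twist": 0}, {"slide": [-0.016, 0.056, 0], "twist": 0}, {"slide": [-0.016, 0.056, 0], "twist": 0}]}}

```text
t: 11.25
eef_pos: [517.7, -184.4, 187.2]
eef_rot: [180.0, -0.0, 175.0]
wrist_force: [-0.9, -1.8, 0.3]
finger_gap: 0.253
gripper_force: 20.0
```

```bash
python3 -c "
from h import *
P=path(3);print(P[24]);plan([*P[31],187.6],175)"
```

```text
[ 517.51892826 -184.41160797]
t 11.25 pos [ 517.7 -184.4  187.2] rot [180.    -0.   175.01] F [-0.9 -1.8  0.3] gap 0.253
tool units [-0.109  0.395 -0.009]
```

>>> {"fn": "servo_tool", "kwargs": {"steps": [{"slide": [-0.016, 0.056, 0], "twist": 0}, {"slide": [-0.016, 0.056, 0], "twist": 0}, {"slide": [-0.016, 0.056, 0], "twist": 0}, {"slide": [-0.016, 0.056, 0], "twist": 0}, {"slide": [-0.016, 0.056, 0], "twist": 0}, {"slide": [-0.016, 0.056, 0], "twist": 0}, {"slide": [-0.016, 0.056, 0], "twist": 0}, {"slide": [0.028, 0.05, 0], "twist": 0}]}}

```text
t: 12.05
eef_pos: [524.2, -162.8, 187.3]
eef_rot: [180.0, 0.1, 175.0]
wrist_force: [0.9, -1.9, 0.4]
finger_gap: 0.252
gripper_force: 20.0
```

>>> {"fn": "servo_tool", "kwargs": {"steps": [{"slide": [0.028, 0.05, 0], "twist": 0}, {"slide": [0.028, 0.05, 0], "twist": 0}, {"slide": [0.028, 0.05, 0], "twist": 0}, {"slide": [0.028, 0.05, 0], "twist": 0}, {"slide": [0.028, 0.05, 0], "twist": 0}, {"slide": [0.028, 0.05, 0], "twist": 0}]}}

```text
t: 12.65
eef_pos: [516.5, -147.1, 187.1]
eef_rot: [-180.0, -0.0, 175.0]
wrist_force: [1.1, -0.6, -0.0]
finger_gap: 0.253
gripper_force: 20.0
```

```bash
python3 -c "
from h import *
P=path(3);print(P[38]);plan([*P[44],187.6],175)"
```

```text
[ 516.6082305  -147.04700889]
t 12.65 pos [ 516.5 -147.1  187.1] rot [-180.   -0.  175.] F [ 1.1 -0.6 -0. ] gap 0.253
tool units [ 0.165  0.301 -0.009]
```

>>> {"fn": "servo_tool", "kwargs": {"steps": [{"slide": [0.028, 0.05, 0], "twist": 0}, {"slide": [0.028, 0.05, 0], "twist": 0}, {"slide": [0.028, 0.05, 0], "twist": 0}, {"slide": [0.028, 0.05, 0], "twist": 0}, {"slide": [0.028, 0.05, 0], "twist": 0}, {"slide": [0.028, 0.05, 0], "twist": 0}, {"slide": [0.055, 0.016, 0], "twist": 0}, {"slide": [0.055, 0.016, 0], "twist": 0}]}}

```text
t: 13.45
eef_pos: [504.3, -129.2, 187.2]
eef_rot: [180.0, 0.0, 175.0]
wrist_force: [0.9, -0.4, 0.6]
finger_gap: 0.252
gripper_force: 20.0
```

>>> {"fn": "servo_tool", "kwargs": {"steps": [{"slide": [0.055, 0.016, 0], "twist": 0}, {"slide": [0.055, 0.016, 0], "twist": 0}, {"slide": [0.055, 0.016, 0], "twist": 0}, {"slide": [0.055, 0.016, 0], "twist": 0}, {"slide": [0.055, 0.016, 0], "twist": 0}, {"slide": [0.055, 0.016, 0], "twist": 0}]}}

```text
t: 14.05
eef_pos: [488.0, -123.3, 187.2]
eef_rot: [180.0, 0.0, 175.0]
wrist_force: [1.1, -0.2, -0.3]
finger_gap: 0.251
gripper_force: 20.0
```

```bash
python3 -c "
from h import *
P=path(3);print(P[52]);plan([*P[60],187.6],175)"
```

```text
[ 488.18230377 -123.32671815]
t 14.05 pos [ 488.  -123.3  187.2] rot [180.   0. 175.] F [ 1.1 -0.2 -0.3] gap 0.251
tool units [ 0.437  0.124 -0.009]
```

>>> {"fn": "servo_tool", "kwargs": {"steps": [{"slide": [0.055, 0.016, 0], "twist": 0}, {"slide": [0.055, 0.016, 0], "twist": 0}, {"slide": [0.055, 0.016, 0], "twist": 0}, {"slide": [0.055, 0.016, 0], "twist": 0}, {"slide": [0.055, 0.016, 0], "twist": 0}, {"slide": [0.055, 0.016, 0], "twist": 0}, {"slide": [0.055, 0.016, 0], "twist": 0}, {"slide": [0.052, 0.015, 0], "twist": 0}]}}

```text
t: 14.85
eef_pos: [466.8, -115.0, 187.2]
eef_rot: [180.0, -0.0, 175.0]
wrist_force: [1.1, 0.1, 0.4]
finger_gap: 0.25
gripper_force: 20.0
```

>>> {"fn": "servo_tool", "kwargs": {"steps": [{"slide": [0, 0, 0], "twist": 0}, {"slide": [0, 0, 0], "twist": 0}, {"slide": [0, 0, 0], "twist": 0}, {"slide": [0, 0, 0], "twist": 0}, {"slide": [0, 0, -0.1], "twist": 0}, {"slide": [0, 0, -0.2], "twist": 0}, {"slide": [0, 0, -0.3], "twist": 0}, {"slide": [0, 0, -0.3], "twist": 0}]}}

```text
t: 15.65
eef_pos: [467.2, -115.2, 233.7]
eef_rot: [-180.0, 0.0, 175.0]
wrist_force: [0.0, -0.0, -2.3]
finger_gap: 0.249
gripper_force: 20.0
```

```bash
python3 -c "
from h import *
plan([500,185.5,229],175)"
```

```text
t 15.65 pos [ 467.2 -115.2  233.7] rot [-1.7999e+02  3.0000e-02  1.7501e+02] F [ 0.  -0.  -2.3] gap 0.249
tool units [-0.13   6.049  0.093]
```

>>> {"fn": "servo_tool", "kwargs": {"steps": [{"slide": [-0.01, 0.2, 0], "twist": 0}, {"slide": [-0.01, 0.4, 0], "twist": 0}, {"slide": [-0.02, 0.6, 0], "twist": 0}, {"slide": [-0.02, 0.65, 0], "twist": 0}, {"slide": [-0.02, 0.65, 0], "twist": 0}, {"slide": [-0.02, 0.65, 0], "twist": 0}, {"slide": [-0.01, 0.65, 0], "twist": 0}, {"slide": [-0.01, 0.65, 0], "twist": 0}]}}

```text
t: 16.45
eef_pos: [492.1, 108.0, 232.3]
eef_rot: [180.0, 0.0, 175.0]
wrist_force: [0.6, -1.0, -2.0]
finger_gap: 0.252
gripper_force: 20.0
```

>>> {"fn": "servo_tool", "kwargs": {"steps": [{"slide": [-0.01, 0.6, 0], "twist": 0}, {"slide": [0, 0.5, 0], "twist": 0}, {"slide": [0, 0.35, 0], "twist": 0}, {"slide": [0, 0.15, 0], "twist": 0}, {"slide": [0, 0, 0], "twist": 0}, {"slide": [0, 0, 0], "twist": 0}, {"slide": [0, 0, 0], "twist": 0}, {"slide": [0, 0, 0], "twist": 0}]}}

```text
t: 17.25
eef_pos: [499.8, 184.9, 232.2]
eef_rot: [-180.0, 0.0, 174.9]
wrist_force: [-0.1, -0.2, -1.8]
finger_gap: 0.253
gripper_force: 20.0
```

```bash
python3 -c "
from h import *
plan([500,185.5,142],175)
im,d=get_image('scene');a=cv2.resize(im[100:250,280:430],None,fx=4,fy=4,interpolation=cv2.INTER_CUBIC)
e=status.read_state()['eef_pos'];c=np.radians(-5);R=np.array([[np.cos(c),-np.sin(c)],[np.sin(c),np.cos(c)]])
k=np.array([(20,20),(20,-20),(-20,-20),(-20,20)])@R.T
q=proj('scene',np.c_[e[:2]+k,np.full(4,e[2]-22.1)]);cv2.polylines(a,[np.round((q-[280,100]+.5)*4).astype(int)],True,(0,255,0),1)
cv2.imwrite('pics/rest1.png',a)"
```

```text
t 17.25 pos [499.8 184.9 232.2] rot [-1.8000e+02  1.0000e-02  1.7494e+02] F [-0.1 -0.2 -1.8] gap 0.253
tool units [-0.002  0.012  1.804]
```

View pics/rest1.png

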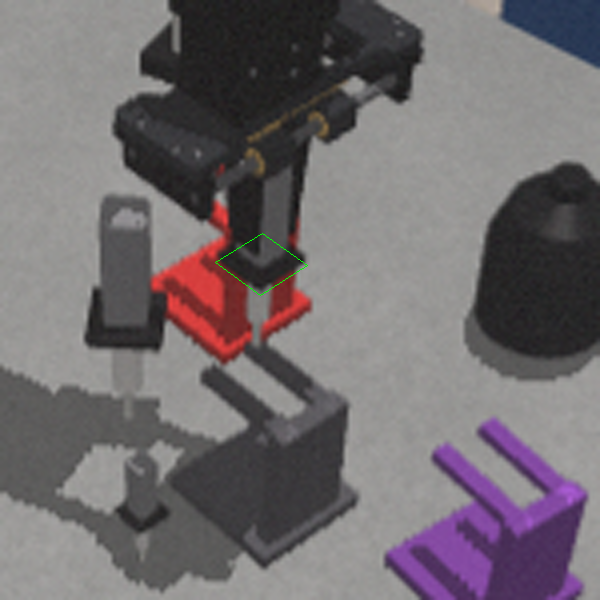

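The image shows the collar where expected, at crop (262,263), and the empty fork below with its prong tips at (212,375) and (258,350). Lowering to the original seat.

>>> {"fn": "servo_tool", "kwargs": {"steps": [{"slide": [0, 0.01, 0.2], "twist": 0}, {"slide": [0, 0, 0.3], "twist": 0}, {"slide": [0, 0, 0.35], "twist": 0}, {"slide": [0, 0, 0.35], "twist": 0}, {"slide": [0, 0, 0.3], "twist": 0}, {"slide": [0, 0, 0.2], "twist": 0}, {"slide": [0, 0, 0.1], "twist": 0}, {"slide": [0, 0, 0], "twist": 0}]}}

```text
t: 18.1
eef_pos: [499.4, 186.0, 141.3]
eef_rot: [-180.0, -0.1, 175.0]
wrist_force: [-0.2, -0.2, -1.6]
finger_gap: 0.252
gripper_force: 20.0
```

>>> {"fn": "servo_tool", "kwargs": {"steps": [{"slide": [0, 0, 0], "twist": 0}, {"slide": [0, 0, 0], "twist": 0}, {"slide": [0, 0, 0], "twist": 0}]}}

```text
t: 18.4
eef_pos: [500.4, 186.3, 143.1]
eef_rot: [180.0, 0.1, 175.0]
wrist_force: [-0.2, -0.1, -2.2]
finger_gap: 0.254
gripper_force: 20.0
```

```bash
python3 -c "
from h import *
plan([500,185.5,132.2],175)"
```

```text
t 18.4 pos [500.4 186.3 143.1] rot [1.7997e+02 9.0000e-02 1.7501e+02] F [-0.2 -0.1 -2.2] gap 0.254
tool units [ 0.006 -0.017  0.217]
```

>>> {"fn": "servo_tool", "kwargs": {"steps": [{"slide": [0, -0.01, 0.05], "twist": 0}, {"slide": [0, 0, 0.05], "twist": 0}, {"slide": [0, 0, 0.05], "twist": 0}, {"slide": [0, 0, 0.04], "twist": 0}, {"slide": [0, 0, 0], "twist": 0}, {"slide": [0, 0, 0], "twist": 0}, {"slide": [0, 0, 0], "twist": 0}]}}

```text
t: 19.1
eef_pos: [499.8, 185.6, 132.6]
eef_rot: [-180.0, -0.0, 175.0]
wrist_force: [-0.4, 0.1, -2.3]
finger_gap: 0.253
gripper_force: 20.0
```

```bash
python3 -c "
from h import *
plan([500,185.5,132.2],175)"
```

```text
t 19.1 pos [499.8 185.6 132.6] rot [-180.     -0.    175.01] F [-0.4  0.1 -2.3] gap 0.253
tool units [-0.004 -0.003  0.008]
```

>>> {"fn": "servo_tool", "kwargs": {"steps": [{"slide": [0, 0, 0.012], "twist": 0}, {"slide": [0, 0, 0], "twist": 0}, {"slide": [0, 0, 0], "twist": 0}, {"slide": [0, 0, 0], "twist": 0}]}}

```text
t: 19.5
eef_pos: [499.9, 185.7, 132.1]
eef_rot: [180.0, 0.0, 175.0]
wrist_force: [0.2, 0.7, -1.3]
finger_gap: 0.254
gripper_force: 20.0
```

>>> {"fn": "servo_tool", "kwargs": {"steps": [{"slide": [0, 0, 0], "twist": 0}, {"slide": [0, 0, 0], "twist": 0}, {"slide": [0, 0, 0], "twist": 0}, {"slide": [0, 0, 0], "twist": 0}, {"slide": [0, 0, 0], "twist": 0}, {"slide": [0, 0, 0], "twist": 0}, {"slide": [0, 0, 0], "twist": 0}, {"slide": [0, 0, 0], "twist": 0}], "grip": 0.5}}

```text
t: 20.3
eef_pos: [499.8, 185.7, 132.0]
eef_rot: [180.0, -0.0, 175.0]
wrist_force: [0.3, 0.7, 0.1]
finger_gap: 0.747
gripper_force: 0.0
```

>>> {"fn": "servo_tool", "kwargs": {"steps": [{"slide": [0, 0, -0.1], "twist": 0}, {"slide": [0, 0, -0.3], "twist": 0}, {"slide": [0, 0, -0.5], "twist": 0}, {"slide": [0, 0, -0.6], "twist": 0}, {"slide": [0, 0, -0.6], "twist": 0}, {"slide": [0, 0, -0.4], "twist": 0}, {"slide": [0, 0, -0.2], "twist": 0}, {"slide": [0, 0, 0], "twist": 0}]}}

```text
t: 21.1
eef_pos: [500.7, 185.9, 269.7]
eef_rot: [179.9, 0.2, 175.0]
wrist_force: [-0.7, 0.1, 0.6]
finger_gap: 0.749
gripper_force: 0.0
```

```bash
python3 -c "
from h import *
plan([500,185.5,250],175)
im,d=get_image('scene');a=cv2.resize(im[130:250,290:410],None,fx=5,fy=5,interpolation=cv2.INTER_CUBIC)
cv2.imwrite('pics/rest2.png',a)"
```

```text
t 21.1 pos [500.7 185.9 269.7] rot [179.92   0.23 175.01] F [-0.7  0.1  0.6] gap 0.749
tool units [ 0.013 -0.009  0.394]
```

View pics/rest2.png

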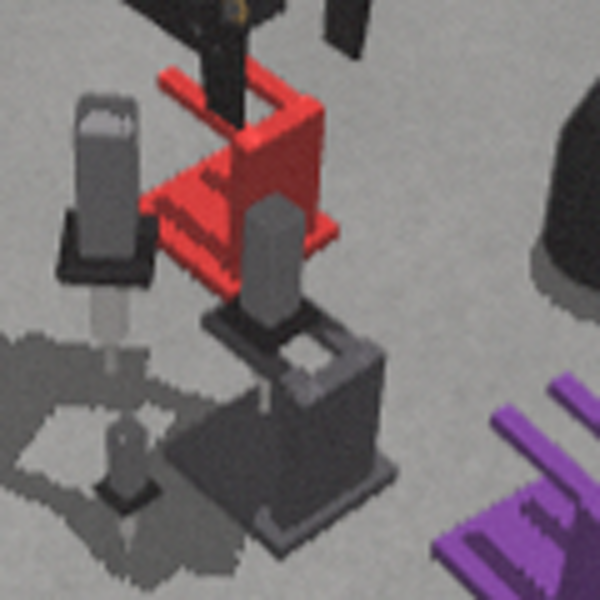

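The probe hangs upright in the dark fork, with its grip at crop (273,260) and the collar on the prongs at (265,325). The gripper is clear, so I'm handing in.

```bash
python3 -c "
from h import *
print(job.sign_off())"
```

```text
the job is handed in; nothing more can be done
None
```

I ran the nib along the whole bead in one pass at about 30 mm/s, lightly pressed. The probe is hanging upright in its fork rest and released, nothing else was disturbed as far as I could see, and I handed the job in at about 21 s; no verdict came back.

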